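# Test the rubber sole of a sanding block with a pin hardness gauge and sort it

## Task

Find out whether the sponge-rubber sole of this sanding block is hard or soft: take the hardness gauge from its wooden stand, press it squarely onto the middle of the sole until its foot bears flat with about 15 N (never more than 25 N), hold it there for a full second, and put the gauge back upright in its stand. Then read the red ring on the gauge's stem and lay the block, sole up, in the yellow tray if the ring has been pushed up to the yellow band (hard), or in the green tray if it has stayed in the green band (soft). Leave the jar, the shell ring and the brush alone, and do not let the block drop.

Things in the scene. Friction and masses are not known exactly. Their poses are not given: they have to be found in the camera images.
- block: sanding block, sole up, 112 mm long (x), 56 mm wide (y), 0.3 kg. Origin: centre of underside, z up. Plywood 24 mm high; on it a dark sponge-rubber sole 110 x 54 mm, hand-glued, 18 to 28 mm thick: its top, 42 to 52 mm above the underside, must be felt. The pin sinks into it anywhere, deeper if soft; under the flat foot it yields 1 mm per 8 N. Grasp it low across the width.
- gauge: hardness gauge, upright in the stand, 0.2 kg. Origin: centre of its foot's underside, z up. Steel foot 40 mm across, 6 mm thick; neck; black round grip 30 mm across from z 22 to 62 mm (take it from above at 45 mm); stem 18 mm across to 88 mm, green from 62 to 75, yellow from 75 to 88 mm, cap to 92 mm; on the stem the red ring, 27 mm across. A 6 mm sprung pin juts 15 mm below the foot.
- pin (a joint): how far the sprung pin is pushed into the gauge, m: 0 fully out (15 mm), 0.015 tip level with the foot. Its spring takes 0.5 N plus 0.5 N per mm (ring drag 0.8 N more), so that a push above 9 N is surely borne by the foot. It springs back when lifted. With the foot flat on a sole it reads 2 to 11 mm, more if the sole is harder.
- ring (a joint): reading of the red drag ring, m: 0 at the start, pushed up by the pin (same travel less about 0.4 mm), left at its highest point by friction. Ring 3 mm high, its middle 68.5 mm above the foot's underside plus the reading. Its middle enters the yellow band at 0.0065: above is hard (yellow tray), below soft (green); within 0.8 mm of that either tray will do.
- stand: fixed wooden stand of the gauge, 76 x 76 x 32 mm, origin at the centre of its underside on the bench, z up. In its top a round recess 44 mm across and 10 mm deep, with a 3 mm chamfer at its mouth, takes the gauge's foot; a 19 mm bore below it, down to the bench, leaves the pin free.
- stand_seat (a point): centre of the floor of the stand's recess, 22 mm above the bench: the gauge's origin lies here when seated
- green_tray: green open plastic tray for soft blocks, fixed, 160 mm (its x) by 210 mm (its y), 35 mm high, walls and floor 4 mm thick; origin at the centre of its underside
- yellow_tray: yellow open plastic tray for hard blocks, same size and origin as the green one
- jar: bystander: amber jar with black lid, 56 mm across, 75 mm high, origin at the centre of its underside
- shell: bystander: short ring of birch drum shell, 90 mm across, 40 mm high, standing on its rim, origin at the centre of its underside
- brush: bystander: glue brush lying on the bench, about 0.2 m long
Not all that is in view belongs to the job. Leave any purple look-alike of the stand alone.

How it is judged (in metres and radians):
On the way:
1. the upright gauge (within 0.1 rad) is pressed on the sole with more than 11 N, so that its foot bears, its foot's centre within 30 mm lengthwise and 10 mm crosswise of the sole's middle, for 1 s (contact force between gauge and block above 11 N and angle between gauge's own z axis and vertical below 0.1 rad and z of gauge in the frame of block above 0.036 m and x of gauge in the frame of block between -0.03 and 0.03 m and y of gauge in the frame of block between -0.01 and 0.01 m), for 1 s.
At the end, for the whole second after the job is handed in: Gauge upright and seated in its stand (5 mm sideways, 3 mm in height); block at rest, sole up, flat on the floor of the tray the ring shows (within 0.1 rad): yellow if the ring reads above 6.5 mm, green below, either between 5.7 and 7.3 mm (horizontal distance between gauge and stand_seat below 0.005 m and z of gauge in the frame of stand_seat below 0.003 m and angle between gauge's own z axis and vertical below 0.08 rad and ((value of joint ring above 0.0057 m and x of block in the frame of yellow_tray between -0.075 and 0.075 m and y of block in the frame of yellow_tray between -0.1 and 0.1 m and z of block in the frame of yellow_tray below 0.012 m) or (value of joint ring below 0.0073 m and x of block in the frame of green_tray between -0.075 and 0.075 m and y of block in the frame of green_tray between -0.1 and 0.1 m and z of block in the frame of green_tray below 0.012 m)) and angle between block's own z axis and vertical below 0.1 rad and linear speed of each of block, gauge below 0.02 m/s); the robot touches nothing.
It fails at once if the gauge presses on the block with more than 25 N (contact force between gauge and block above 25 N).
It fails at once if the pin is driven in more than 13 mm, as happens only on something hard (value of joint pin above 0.013 m).
It fails at once if the block is tipped by more than 0.6 rad (angle between block's own z axis and vertical above 0.6 rad).
It fails at once if the block is dropped: let go and falling faster than 0.4 m/s above the trays' rims (height (world z) of block above 0.03 m and linear speed of block above 0.4 m/s and contact force between the fingers and block below 0.05 N).
It fails at once if the jar, the shell ring or the brush is pushed more than 25 mm from its place (distance of any of jar, shell, brush from where it was at the start of the episode above 0.025 m).
It also fails if it takes over 70 s, if anything falls off the work surface, if the arm or the gripper's body presses on something with over 40 N, if the wrist force passes 120 N, or if a joint passes its speed limit or range.

## Robot

A 7-joint arm with a two-finger parallel gripper is mounted at the origin on the work surface. World frame = base frame: x ahead of the robot, y to its left, z up, the work surface at z = 0. Lengths are in mm, angles in rad, forces in N, time in s.
With the tool pointing down it reaches from about 425 to 1025 mm from the base axis. Payload 9.4 kg.
Tool frame: the origin (TCP) lies at the very end of the fingers, on their centre line; the grasp point (between the pads) lies 19 mm behind it (robot.grip_depth is the distance from the TCP to the grasp point, in mm); z points along the fingers, y is the line along which they close (so a half turn about z gives the same grasp; the last joint's range is limited). The gripper opens to 93 mm and grips with 3 to 60 N. Pads are 15 mm wide; open, the fingers measure 128 mm over their backs; the gripper's body (75 mm by 188 mm) begins 65 mm behind the grasp point.
Start: joints at [-0.077, 0.599, -0.003, 1.599, 0.002, 0.943, -0.08], TCP at [724.999, -0.008, 218.618] pointing down, gripper open.
Joint ranges: [-2.57, 2.57], [-0.35, 1.97], [-1.29, 1.29], [0.11, 2.56], [-1.05, 4.19], [0.11, 1.86], [-2.63, 2.63]. Speed limits (rad/s): [2.22, 2.22, 3.01, 3.01, 3.14, 3.14, 3.14].

## Interface

Orientations are given as a unit quaternion [w, x, y, z].
In Python, from cell import robot, grab_frame gives the robot as it stands.
- The arm moves only by the tool apply_moves, never from a script. Its argument "rows" is a list that holds one entry, the list of rows, each a list of 7 numbers: the shift along the tool's x, y, z normalised to -1 to 1, where 1 is 10 cm, then the turn, a rotation vector about the tool's x, y, z normalised to -1 to 1, where 1 is 90 degrees, then the opening, from 0 (shut) to 1 (fully open). In form: [[[x, y, z, wx, wy, wz, hand], ...]]. A call has exactly 10 rows; each row shifts and turns the commanded pose from where the row before left it, along the tool's axes as they then stand; what a row does not reach is not made up. A row lasts 1/8 s, in which the tool goes at most 62.5 mm and 10.7 degrees, less where a joint would pass 70% of its speed; a pose out of reach is approached as far as the arm can. A call with a number of a shift or a turn outside -1 to 1 is refused whole. A call with a gripper value outside its range is refused whole. The fingers move at their own pace and stop on an object; "grip_force" is the grip in N (left out, the last holds). Time passes only in rows, so rows that do not move let the fingers close, or fill a call up. It gives the time, the measured TCP pose, the force, the opening and the grip force at its end, in the units of the state.
- robot.sense(): the state, without advancing time (a new reading comes with each control period).
- grab_frame(name): name is "scene" or "side" or "wrist"; returns a dict with "frame" (384x512x3 uint8, blue, green, red), "fx", "fy", "cx", "cy" (pixels), "view" (4x4, takes a point from world to camera coordinates); the wrist camera has in their place "T_tool_cam" (4x4, takes a point from camera to tool coordinates, whose origin is the TCP and whose axes are the flange's). Camera axes: x right, y down, z forward; pixel columns grow to the right and rows downward; lengths in mm; the calibration is good to about 2 mm. A picture is of the moment at which its call begins: read the wrist's pose just before it. There is no depth.
- robot.sign_off(): hands the job in; it is judged then, once.
The state is a dict: "time": time; "joints": joint angles; "qvel": joint speeds; "effort": joint torques, N m; "position": TCP position; "tool_rot": TCP orientation; "wrist_force": force on the tool from outside, world axes, zero at the start; "wrist_torque": the same for the moment, N m; "width": finger opening in mm; "finger_force": force on a finger pad.
Only numpy, scipy, OpenCV 4.12 (cv2) and the standard library are available. Lean on these libraries where they do the work, as an engineer would, in place of code of your own. Each camera call takes 0.05 s, during which the arm holds its last target. There are 200 camera calls.

## Working session

There is one attempt and no reset: what is moved stays moved. The work goes in short steps, Python scripts to look and compute and a tool call to move; the robot and the scene stay as the last step left them, time stands still between calls to the robot, and variables do not carry over. Pictures are saved under pics/ and viewed, at most 11 in all, crops included, and the job is handed in when it is done.

Besides the shell and the picture viewer there is one more tool, called as a command line: name --argument value ..., lists and objects as JSON in quotes. apply_moves: Moves the arm, as the interface text tells. Scaled input: -1 to 1 covers 10 cm each way for a shift and 90 degrees each way for a turn. Its arguments: {"type":"object","properties":{"rows":{"type":"array"},"grip_force":{"type":"number"}},"required":["rows"]}

```bash
mkdir -p pics
python3 - <<'E'
from cell import robot, grab_frame
import cv2,numpy as np
s=robot.sense();print(s)
f={n:grab_frame(n) for n in("scene","side","wrist")}
import pickle;pickle.dump(f,open('f0.pkl','wb'))
cv2.imwrite('pics/a.png',f['scene']['frame']);cv2.imwrite('pics/b.png',f['side']['frame'])
print(f['wrist']['T_tool_cam'],f['wrist']['fx'],f['scene']['view'],f['side']['view'],f['scene']['fx'])
E
```

```text
{'time': 0.0, 'joints': array([-0.07671112,  0.60012721, -0.00252954,  1.60012752,  0.00181905,
        0.9428873 , -0.07980019]), 'qvel': array([-0.00285027, -0.00095693,  0.0006319 , -0.00060515, -0.00075663,
       -0.00062336, -0.00123154]), 'effort': array([ 5.70884713e-04, -7.65060925e+01,  1.49801854e+00, -2.52344084e+01,
       -5.23842021e-02,  1.69115182e-02,  2.08527672e-04]), 'position': array([ 7.24514582e+02, -2.39124106e-02,  2.17759501e+02]), 'tool_rot': array([-4.85695949e-04,  7.07082061e-01,  7.07131077e-01, -6.02457859e-04]), 'wrist_force': array([-0.18246896,  1.17471138,  0.26209027]), 'wrist_torque': array([-0.03586154, -0.026537  , -0.0121708 ]), 'finger_force': 0.0, 'width': 92.62893966353796}
[[ 1.71319255e-04 -9.67941581e-01 -2.51175370e-01  6.84505198e+01]
 [ 9.99999962e-01  2.19552341e-04 -1.64007289e-04 -6.41893655e-03]
 [ 2.13895615e-04 -2.51175332e-01  9.67941582e-01 -1.66408025e+02]
 [ 0.00000000e+00  0.00000000e+00  0.00000000e+00  1.00000000e+00]] 267.9731260187097 [[-5.93771536e-01  8.04566266e-01 -1.04156853e-02  3.46912347e+02]
 [ 5.09049116e-01  3.65591486e-01 -7.79238002e-01 -2.55544455e+02]
 [-6.23140724e-01 -4.67991440e-01 -6.26641565e-01  1.52475392e+03]
 [ 0.00000000e+00  0.00000000e+00  0.00000000e+00  1.00000000e+00]] [[-9.98881218e-01 -4.52998071e-02  1.35735003e-02  5.47241749e+02]
 [-4.23916785e-02  7.30535865e-01 -6.81557258e-01  7.12868287e+01]
 [ 2.09584836e-02 -6.81370147e-01 -7.31638889e-01  1.19992922e+03]
 [ 0.00000000e+00  0.00000000e+00  0.00000000e+00  1.00000000e+00]] 441.97461822133243
```

View pics/a.png

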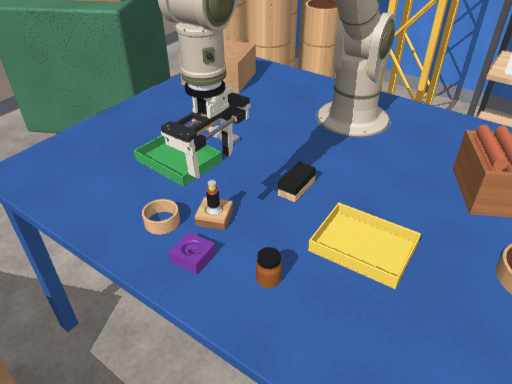

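View pics/b.png

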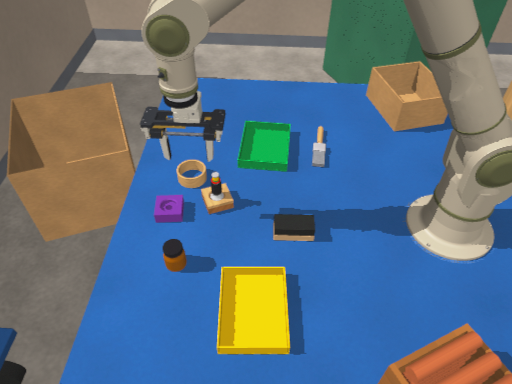

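The scene view shows the gauge in the wooden stand at (213,205) and the sole-up block at (297,181). The yellow tray is at (365,243), the green tray at (178,157), the shell at (161,217), and the jar at (268,268). The side view shows the gauge at (216,190), the block at (294,228) and the brush at (319,150).
There are two stand candidates in the scene view: the wooden one at (213,213), which holds the gauge and fits the description, and the purple one at (192,252), which is empty and the look-alike. I'll measure and confirm this in a crop.

```bash
cat > h.py <<'E'
import cv2,numpy as np
from scipy.spatial.transform import Rotation as R
def cam(f,s=None):
    if 'view' in f: T=np.linalg.inv(np.array(f['view']))
    else:
        W=np.eye(4);q=s['tool_rot'];W[:3,:3]=R.from_quat(np.r_[q[1:],q[0]]).as_matrix();W[:3,3]=s['position'];T=W@np.array(f['T_tool_cam'])
    return T
def ray(f,p,s=None):
    T=cam(f,s);d=T[:3,:3]@np.array([(p[0]-f['cx'])/f['fx'],(p[1]-f['cy'])/f['fy'],1]);return T[:3,3],d/np.linalg.norm(d)
def plane(f,p,z,s=None):
    o,d=ray(f,p,s);return o+d*(z-o[2])/d[2]
def tri(f1,p1,f2,p2,s=None):
    A=np.zeros((3,3));b=np.zeros(3)
    for f,p in((f1,p1),(f2,p2)):
        o,d=ray(f,p,s);M=np.eye(3)-np.outer(d,d);A+=M;b+=M@o
    return np.linalg.solve(A,b)
def mask(f,lo,hi,roi=None):
    h=cv2.cvtColor(f['frame'],cv2.COLOR_BGR2HSV);m=cv2.inRange(h,np.array(lo),np.array(hi))
    if roi: 
        k=np.zeros_like(m);x0,y0,x1,y1=roi;k[y0:y1,x0:x1]=1;m=m*k
    return m
def big(m):
    c=max(cv2.findContours(m,cv2.RETR_EXTERNAL,cv2.CHAIN_APPROX_NONE)[0],key=cv2.contourArea);M=cv2.moments(c)
    return c[:,0,:],np.array([M['m10']/M['m00'],M['m01']/M['m00']])
E
python3 - <<'E'
from h import *;import pickle
f=pickle.load(open('f0.pkl','rb'));S,D=f['scene'],f['side']
for nm,F,rb in(('scene',S,(270,155,325,205)),('side',D,(265,205,325,250))):
    c,m=big(mask(F,(0,0,0),(180,255,60),rb)); print('block',nm,m,cv2.boundingRect(c))
    P=np.array([plane(F,p,47)[:2] for p in c],np.float32);print(cv2.minAreaRect(P))
g=[];
for F,rb in((S,(200,175,228,222)),(D,(205,168,228,205))):
    c,m=big(mask(F,(0,0,0),(180,255,60),rb));g.append(m);print('grip',m,cv2.boundingRect(c),plane(F,m,64))
print(tri(S,g[0],D,g[1]))
for F,nm in((S,'scene'),(D,'side')):
  for t,lo,hi in(('yel',(22,150,100),(34,255,255)),('grn',(50,120,50),(80,255,255))):
    roi={'yel':{'scene':(300,200,425,290),'side':(210,260,295,360)},'grn':{'scene':(125,125,230,185),'side':(232,115,298,175)}}[t][nm]
    c,m=big(mask(F,lo,hi,roi));P=np.array([plane(F,p,35)[:2] for p in c],np.float32);print(t,nm,cv2.minAreaRect(P))
a=cv2.resize(S['frame'][165:285,130:290],None,fx=4,fy=4,interpolation=cv2.INTER_CUBIC)
cv2.imwrite('pics/c.png',a)
E
```

```text
block scene [296.36935603 177.88452998] (278, 162, 38, 33)
((457.8916015625, 57.864112854003906), (134.71070861816406, 66.54769134521484), 2.9769296646118164)
block side [294.20670391 224.3410149 ] (274, 214, 41, 21)
((448.1816711425781, 60.485713958740234), (107.92333221435547, 69.79988098144531), 0.8229631781578064)
grip [212.90227577 200.06827309] (207, 192, 12, 16) [677.06483577 -48.27429996  64.        ]
grip [216.09953704 188.61111111] (211, 182, 10, 13) [670.96379087 -45.0701173   64.        ]
[672.06957446 -52.47504044  57.61732363]
yel scene ((561.2191162109375, 301.89410400390625), (186.0415496826172, 210.83631896972656), 3.2036948204040527)
grn scene ((597.101806640625, -297.274169921875), (257.254638671875, 121.97500610351562), 75.4785385131836)
yel side ((545.9778442382812, 307.234130859375), (159.09036254882812, 221.083984375), 3.1192641258239746)
grn side ((539.4247436523438, -288.7976379394531), (243.76873779296875, 157.75552368164062), 86.9215316772461)
```

View pics/c.png

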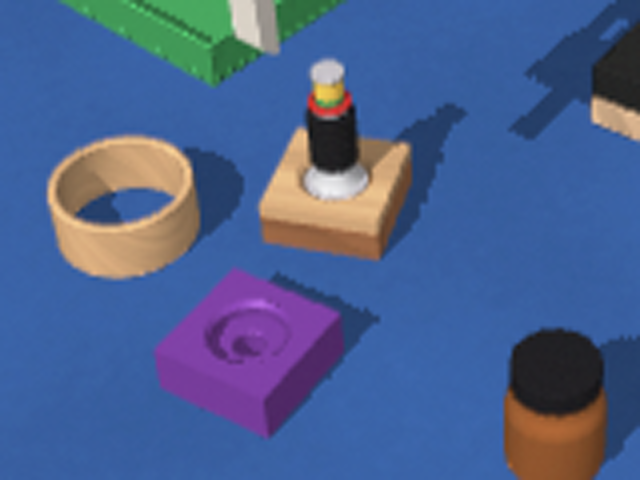

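The crop confirms the gauge with its red ring low in the wooden stand (crop (335,180)). The purple stand at crop (250,350) is empty, so I'll leave it alone. I'll refine the positions with the wrist image already taken.

Run:
```python
from h import *;import pickle
f=pickle.load(open('f0.pkl','rb'));W=f['wrist'];S,D=f['scene'],f['side']
cv2.imwrite('pics/d.png',W['frame'])
s=dict(position=[724.5,0,217.8],tool_rot=[-4.8e-4,.70708,.70713,-6e-4])
V=np.linalg.inv(cam(W,s))
for p in([672,-49,114],[672,-49,90],[672,-49,32],[452,58,47]):
    c=V[:3,:3]@p+V[:3,3];print(W['fx']*c[0]/c[2]+W['cx'],W['fy']*c[1]/c[2]+W['cy'])
print(plane(S,(161,210),40),plane(D,(192,172),40))
```

```text
208.416231100351 231.37518697383567
212.00908221549793 223.12077846337564
218.83182724233424 207.44583875413198
35.18292565650569 128.4192399712183
[ 760.54183494 -147.83723478   40.        ] [ 756.70706455 -135.22097711   40.        ]
```

View pics/d.png

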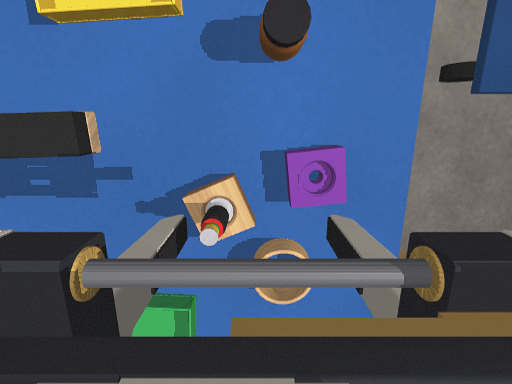

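The wrist view shows the gauge cap at (209,237), the white foot at (219,212), the shell at (283,270) and the purple stand at (317,177). I'll move above the gauge and look again.

apply_moves --rows '[[[-0.26, -0.26, 0, 0, 0, 0, 0.65], [-0.26, -0.265, 0, 0, 0, 0, 0.65], [0, 0, 0.19, 0, 0, 0, 0.65], [0, 0, 0.19, 0, 0, 0, 0.65], [0, 0, 0, 0, 0, 0, 0.65], [0, 0, 0, 0, 0, 0, 0.65], [0, 0, 0, 0, 0, 0, 0.65], [0, 0, 0, 0, 0, 0, 0.65], [0, 0, 0, 0, 0, 0, 0.65], [0, 0, 0, 0, 0, 0, 0.65]]]' --grip_force 20

```text
time: 1.4
position: [672.5, -52.0, 180.8]
tool_rot: [0.0, 0.707, 0.707, 0.0]
wrist_force: [0.6, 0.2, -0.1]
width: 60.2
finger_force: 0.0
```

Run:
```python
from h import *;from cell import robot,grab_frame
s=robot.sense();W=grab_frame('wrist');S=grab_frame('scene');D=grab_frame('side')
print(s['position'],s['width'],s['wrist_force'])
cv2.imwrite('pics/e.png',W['frame'])
V=np.linalg.inv(cam(W,s))
c=V[:3,:3]@[672,-52,90.5]+V[:3,3];u,v=W['fx']*c[0]/c[2]+W['cx'],W['fy']*c[1]/c[2]+W['cy'];print('pred ring',u,v)
h=cv2.cvtColor(W['frame'],cv2.COLOR_BGR2HSV)
m=((h[...,0]<8)|(h[...,0]>172))&(h[...,1]>170)&(h[...,2]>90);m=m.astype(np.uint8)*255
c,q=big(m);print('red',q,cv2.boundingRect(c),plane(W,q,90.5,s))
r=cv2.minEnclosingCircle(c);print(r,plane(W,r[0],90.5,s))
```

```text
[672.54397183 -52.0321019  180.83623774] 60.210846862426095 [ 0.63159832  0.17995329 -0.14176813]
pred ring 256.02880646993236 191.0006678846177
red [255.88683887 188.05904059] (243, 182, 27, 19) [671.860666   -48.99020906  90.5       ]
((255.86000061035156, 194.0), 13.291435241699219) [671.83108617 -55.0866144   90.5       ]
```

View pics/e.png

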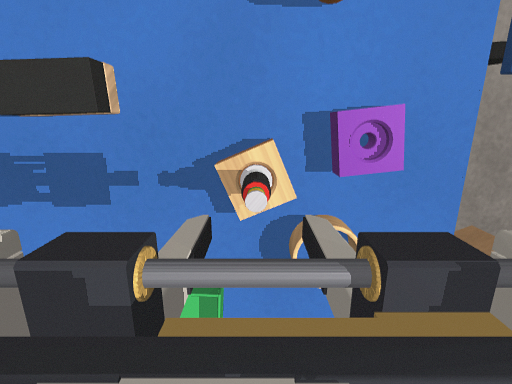

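Run:
```python
from h import *;from cell import robot,grab_frame
s=robot.sense();W=grab_frame('wrist')
h=cv2.cvtColor(W['frame'],cv2.COLOR_BGR2HSV)[150:225,205:305]
# cap: bright grey unsaturated blob below the ring
m=((h[...,1]<50)&(h[...,2]>120)).astype(np.uint8)*255
n,l,st,ce=cv2.connectedComponentsWithStats(m)
for i in range(1,n):
    if st[i,4]>40: q=ce[i]+[205,150];print(st[i],q,plane(W,q,114,s),plane(W,q,28,s))
for q in((215,163),(274,139),(297,199),(240,220)):print(plane(W,q,32,s)[:2])
# block sole right end and long edges at z 47
for q in((90,58),(105,108)):print(plane(W,q,47,s)[:2])
```

```text
[ 35  14  32  24 267] [256.13108614 172.36329588] [672.05864503 -28.62836908 114.        ] [671.90622517 -45.2550836   28.        ]
[ 40  40  22  23 383] [255.64490862 201.07049608] [671.61037569 -55.1537227  114.        ] [671.2925548 -81.5676802  28.       ]
[623.19028016 -33.21612129]
[692.62094734  -5.19404191]
[722.02163676 -77.67459557]
[ 651.70227098 -105.11226486]
[501.42908105  77.71969712]
[509.85165173  28.56235301]
```

apply_moves --rows '[[[-0.03, -0.008, 0.4, 0, 0, 0, 0.65], [0, 0, 0.4, 0, 0, 0, 0.65], [0, 0, 0.33, 0, 0, 0, 0.65], [0, 0, 0.2, 0, 0, 0, 0.65], [0, 0, 0, 0, 0, 0, 0.65], [0, 0, 0, 0, 0, 0, 0.1], [0, 0, 0, 0, 0, 0, 0.1], [0, 0, 0, 0, 0, 0, 0.1], [0, 0, 0, 0, 0, 0, 0.1], [0, 0, 0, 0, 0, 0, 0.1]]]' --grip_force 30

```text
time: 2.85
position: [672.0, -55.0, 48.3]
tool_rot: [0.0, 0.707, 0.707, 0.0]
wrist_force: [-1.9, -0.6, 5.8]
width: 29.6
finger_force: 30.0
```

```bash
python3 -c "
from cell import robot
s=robot.sense();print(s['position'],s['tool_rot'],s['wrist_force'],s['wrist_torque'],s['width'],s['finger_force'])"
```

```text
[671.98411733 -55.03948214  48.3384151 ] [3.13162755e-04 7.07101756e-01 7.07111692e-01 2.51294814e-04] [-1.89481819 -0.61226338  5.7898848 ] [0.0270013  0.25570827 0.01946763] 29.63772818644895 30.000457763671875
```

apply_moves --rows '[[[0, 0, -0.3, 0, 0, 0, 0.1], [0, 0, -0.4, 0, 0, 0, 0.1], [0, 0, -0.4, 0, 0, 0, 0.1], [0.09, -0.44, 0, 0, 0, 0, 0.1], [0.09, -0.44, 0, 0, 0, 0, 0.1], [0.09, -0.44, 0, 0, 0, 0, 0.1], [0.09, -0.44, 0, 0, 0, 0, 0.1], [0.09, -0.44, 0, 0, 0, 0, 0.1], [0, 0, 0, 0, 0, 0, 0.1], [0, 0, 0, 0, 0, 0, 0.1]]]'

```text
time: 4.1
position: [452.6, -10.0, 157.9]
tool_rot: [0.0, 0.707, 0.707, 0.0]
wrist_force: [0.6, 0.1, -2.1]
width: 29.5
finger_force: 30.0
```

Run:
```python
from h import *;from cell import robot,grab_frame
s=robot.sense();W=grab_frame('wrist')
print(s['position'],s['wrist_force'],s['wrist_torque'],s['width'])
h=cv2.cvtColor(W['frame'],cv2.COLOR_BGR2HSV)
V=np.linalg.inv(cam(W,s));c=V[:3,:3]@[452,58,47]+V[:3,3];u,v=W['fx']*c[0]/c[2]+W['cx'],W['fy']*c[1]/c[2]+W['cy'];print(u,v)
print(h[int(v),int(u)])
m=((h[...,2]<80)).astype(np.uint8)*255;m[int(v)+70:]=0;m[:,:int(u)-110]=0;m[:,int(u)+110:]=0
n,l,st,ce=cv2.connectedComponentsWithStats(m);k=(l==l[int(v),int(u)]).astype(np.uint8);print(cv2.boundingRect(k))
for z in(42,47,52):
    c,q=big(k);print(z,cv2.minAreaRect(np.array([plane(W,p,z,s)[:2] for p in c],np.float32)))
im=W['frame'].copy();cv2.drawContours(im,[c[:,None,:]],-1,(0,0,255),1);cv2.imwrite('pics/g.png',im)
```

```text
[452.6273524   -9.96690729 157.90996196] [ 0.64321371  0.06902978 -2.13422206] [ 0.03636068 -0.03856217 -0.04251491] 29.481598162246385
255.85531676016137 120.21845326262486
[15 17 60]
(195, 99, 111, 57)
42 ((446.7474365234375, 50.26699447631836), (112.09426879882812, 54.28346252441406), 1.672806978225708)
47 ((446.8471374511719, 50.412437438964844), (110.1090087890625, 53.32207489013672), 1.6728073358535767)
52 ((446.94677734375, 50.55787658691406), (108.123779296875, 52.36069107055664), 1.6728076934814453)
```

View pics/g.png

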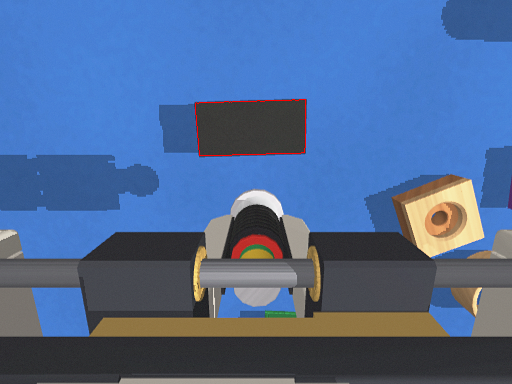

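The wrist view shows the block cleanly outlined, centred at (250,128), and the gauge held upright. I'll position it over the block's centre and descend.

apply_moves --rows '[[[0.3, -0.03, 0, 0, 0, 0, 0.1], [0.304, -0.028, 0, 0, 0, 0, 0.1], [0, 0, 0.3, 0, 0, 0, 0.1], [0, 0, 0.25, 0, 0, 0, 0.1], [0, 0, 0.1, 0, 0, 0, 0.1], [0, 0, 0.05, 0, 0, 0, 0.1], [0, 0, 0.03, 0, 0, 0, 0.1], [0, 0, 0.03, 0, 0, 0, 0.1], [0, 0, 0, 0, 0, 0, 0.1], [0, 0, 0, 0, 0, 0, 0.1]]]'

```text
time: 5.4
position: [446.2, 50.4, 81.9]
tool_rot: [0.0, 0.707, 0.707, 0.0]
wrist_force: [-0.4, -0.5, -1.8]
width: 29.3
finger_force: 30.0
```

apply_moves --rows '[[[0, 0, 0.005, 0, 0, 0, 0.1], [0, 0, 0.005, 0, 0, 0, 0.1], [0, 0, 0.005, 0, 0, 0, 0.1], [0, 0, 0, 0, 0, 0, 0.1], [0, 0, 0, 0, 0, 0, 0.1], [0, 0, 0, 0, 0, 0, 0.1], [0, 0, 0, 0, 0, 0, 0.1], [0, 0, 0, 0, 0, 0, 0.1], [0, 0, 0, 0, 0, 0, 0.1], [0, 0, 0, 0, 0, 0, 0.1]]]'

```text
time: 6.65
position: [445.9, 50.4, 80.1]
tool_rot: [0.0, 0.707, 0.707, 0.0]
wrist_force: [1.6, 0.9, -1.2]
width: 29.3
finger_force: 30.0
```

apply_moves --rows '[[[0, 0, 0.006, 0, 0, 0, 0.1], [0, 0, 0.006, 0, 0, 0, 0.1], [0, 0, 0.006, 0, 0, 0, 0.1], [0, 0, 0, 0, 0, 0, 0.1], [0, 0, 0, 0, 0, 0, 0.1], [0, 0, 0, 0, 0, 0, 0.1], [0, 0, 0, 0, 0, 0, 0.1], [0, 0, 0, 0, 0, 0, 0.1], [0, 0, 0, 0, 0, 0, 0.1], [0, 0, 0, 0, 0, 0, 0.1]]]'

```text
time: 7.9
position: [445.9, 50.4, 78.3]
tool_rot: [0.0, 0.707, 0.707, -0.0]
wrist_force: [-0.1, 0.5, -0.4]
width: 29.3
finger_force: 30.0
```

```bash
python3 -c "
from cell import robot
s=robot.sense();print(s['position'],s['wrist_force'],s['wrist_torque'])"
```

```text
[445.88255424  50.39145441  78.31484549] [-0.05673482  0.46024037 -0.42742681] [-0.0136579  -0.14407665 -0.00635745]
```

apply_moves --rows '[[[0, 0, 0.006, 0, 0, 0, 0.1], [0, 0, 0.006, 0, 0, 0, 0.1], [0, 0, 0.003, 0, 0, 0, 0.1], [0, 0, 0, 0, 0, 0, 0.1], [0, 0, 0, 0, 0, 0, 0.1], [0, 0, 0, 0, 0, 0, 0.1], [0, 0, 0, 0, 0, 0, 0.1], [0, 0, 0, 0, 0, 0, 0.1], [0, 0, 0, 0, 0, 0, 0.1], [0, 0, 0, 0, 0, 0, 0.1]]]'

```text
time: 9.15
position: [445.9, 50.4, 76.8]
tool_rot: [0.0, 0.707, 0.707, -0.0]
wrist_force: [0.8, -0.4, -0.2]
width: 29.5
finger_force: 30.0
```

apply_moves --rows '[[[0, 0, 0.006, 0, 0, 0, 0.1], [0, 0, 0.006, 0, 0, 0, 0.1], [0, 0, 0.003, 0, 0, 0, 0.1], [0, 0, 0, 0, 0, 0, 0.1], [0, 0, 0, 0, 0, 0, 0.1], [0, 0, 0, 0, 0, 0, 0.1], [0, 0, 0, 0, 0, 0, 0.1], [0, 0, 0, 0, 0, 0, 0.1], [0, 0, 0, 0, 0, 0, 0.1], [0, 0, 0, 0, 0, 0, 0.1]]]'

```text
time: 10.4
position: [445.9, 50.4, 75.3]
tool_rot: [0.0, 0.707, 0.707, -0.0]
wrist_force: [0.4, 0.8, 0.7]
width: 29.5
finger_force: 30.0
```

apply_moves --rows '[[[0, 0, 0.006, 0, 0, 0, 0.1], [0, 0, 0.006, 0, 0, 0, 0.1], [0, 0, 0.003, 0, 0, 0, 0.1], [0, 0, 0, 0, 0, 0, 0.1], [0, 0, 0, 0, 0, 0, 0.1], [0, 0, 0, 0, 0, 0, 0.1], [0, 0, 0, 0, 0, 0, 0.1], [0, 0, 0, 0, 0, 0, 0.1], [0, 0, 0, 0, 0, 0, 0.1], [0, 0, 0, 0, 0, 0, 0.1]]]'

```text
time: 11.65
position: [446.0, 50.4, 74.2]
tool_rot: [0.0, 0.707, 0.707, 0.0]
wrist_force: [-1.2, 0.6, 9.2]
width: 29.6
finger_force: 30.0
```

apply_moves --rows '[[[0, 0, 0.003, 0, 0, 0, 0.1], [0, 0, 0.002, 0, 0, 0, 0.1], [0, 0, 0, 0, 0, 0, 0.1], [0, 0, 0, 0, 0, 0, 0.1], [0, 0, 0, 0, 0, 0, 0.1], [0, 0, 0, 0, 0, 0, 0.1], [0, 0, 0, 0, 0, 0, 0.1], [0, 0, 0, 0, 0, 0, 0.1], [0, 0, 0, 0, 0, 0, 0.1], [0, 0, 0, 0, 0, 0, 0.1]]]'

```text
time: 12.9
position: [446.0, 50.4, 73.8]
tool_rot: [0.0, 0.707, 0.707, 0.0]
wrist_force: [-0.7, 0.0, 12.9]
width: 29.4
finger_force: 30.0
```

```bash
python3 -c "
from cell import robot
s=robot.sense();print(s['position'],s['wrist_force'],s['wrist_torque'],s['tool_rot'])"
```

```text
[446.01231587  50.38451244  73.80538661] [-0.69613335  0.03891048 12.89374038] [ 0.00482861  0.23934386 -0.06292923] [1.92126486e-04 7.07117088e-01 7.07096406e-01 2.43136241e-04]
```

apply_moves --rows '[[[0, 0, 0.001, 0, 0, 0, 0.1], [0, 0, 0, 0, 0, 0, 0.1], [0, 0, 0, 0, 0, 0, 0.1], [0, 0, 0, 0, 0, 0, 0.1], [0, 0, 0, 0, 0, 0, 0.1], [0, 0, 0, 0, 0, 0, 0.1], [0, 0, 0, 0, 0, 0, 0.1], [0, 0, 0, 0, 0, 0, 0.1], [0, 0, 0, 0, 0, 0, 0.1], [0, 0, 0, 0, 0, 0, 0.1]]]'

```text
time: 14.15
position: [446.0, 50.4, 73.7]
tool_rot: [0.0, 0.707, 0.707, 0.0]
wrist_force: [-1.0, 0.3, 11.8]
width: 29.7
finger_force: 30.0
```

apply_moves --rows '[[[0, 0, -0.05, 0, 0, 0, 0.1], [0, 0, -0.25, 0, 0, 0, 0.1], [0, 0, -0.5, 0, 0, 0, 0.1], [0, 0, 0, 0, 0, 0, 0.1], [-0.26, 0.56, 0, 0, 0, 0, 0.1], [-0.26, 0.56, 0, 0, 0, 0, 0.1], [-0.26, 0.56, 0, 0, 0, 0, 0.1], [-0.274, 0.573, 0, 0, 0, 0, 0.1], [0, 0, 0, 0, 0, 0, 0.1], [0, 0, 0, 0, 0, 0, 0.1]]]'

```text
time: 15.4
position: [668.8, -54.4, 151.1]
tool_rot: [-0.001, 0.707, 0.707, -0.001]
wrist_force: [0.5, 0.6, -2.0]
width: 29.6
finger_force: 30.0
```

Run:
```python
from h import *;from cell import robot,grab_frame
s=robot.sense();W=grab_frame('wrist');S=grab_frame('scene');D=grab_frame('side')
print(s['position'],s['wrist_force'],s['width'])
a=cv2.resize(D['frame'][120:220,160:270],None,fx=3.5,fy=3.5,interpolation=cv2.INTER_CUBIC)
b=cv2.resize(S['frame'][130:240,160:270],None,fx=3.5,fy=3.5,interpolation=cv2.INTER_CUBIC)
o=np.zeros((385,770,3),np.uint8);o[:350,:385]=a;o[:,385:]=b;cv2.imwrite('pics/i.png',o)
```

```text
[668.76672886 -54.38526843 151.11151188] [ 0.48148998  0.56050358 -1.9515934 ] 29.633571413362596
```

View pics/i.png

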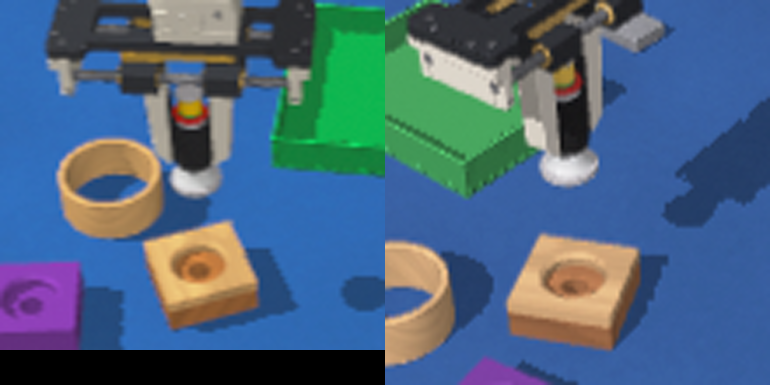

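The crops show the gauge held above the empty wooden stand, with the red ring low on the stem just above the black grip. I'll line up over the stand first.

apply_moves --rows '[[[0, 0, 0.3, 0, 0, 0, 0.1], [0, 0, 0.2, 0, 0, 0, 0.1], [0, 0, 0, 0, 0, 0, 0.1], [0, 0, 0, 0, 0, 0, 0.1], [0, 0, 0, 0, 0, 0, 0.1], [0, 0, 0, 0, 0, 0, 0.1], [0, 0, 0, 0, 0, 0, 0.1], [0, 0, 0, 0, 0, 0, 0.1], [0, 0, 0, 0, 0, 0, 0.1], [0, 0, 0, 0, 0, 0, 0.1]]]'

```text
time: 16.8
position: [670.3, -54.6, 103.2]
tool_rot: [0.0, 0.707, 0.707, -0.0]
wrist_force: [-0.6, 0.6, -2.7]
width: 29.5
finger_force: 30.0
```

```bash
python3 -c "
from cell import robot
s=robot.sense();print(s['position'],s['wrist_force'],s['wrist_torque'],s['tool_rot'])"
```

```text
[670.2785342  -54.57246158 103.21006855] [-0.62825635  0.63029567 -2.6772828 ] [-0.00922927 -0.08705211  0.04659254] [ 4.71543874e-06  7.07096085e-01  7.07117476e-01 -2.71099005e-05]
```

apply_moves --rows '[[[-0.005, 0.017, 0.1, 0, 0, 0, 0.1], [0, 0, 0.15, 0, 0, 0, 0.1], [0, 0, 0.1, 0, 0, 0, 0.1], [0, 0, 0.05, 0, 0, 0, 0.1], [0, 0, 0.05, 0, 0, 0, 0.1], [0, 0, 0.03, 0, 0, 0, 0.1], [0, 0, 0.02, 0, 0, 0, 0.1], [0, 0, 0.02, 0, 0, 0, 0.1], [0, 0, 0, 0, 0, 0, 0.1], [0, 0, 0, 0, 0, 0, 0.1]]]'

```text
time: 18.05
position: [672.0, -55.1, 51.3]
tool_rot: [0.0, 0.707, 0.707, 0.0]
wrist_force: [-1.1, -0.3, -2.1]
width: 29.5
finger_force: 30.0
```

Next I'll lower the last 2.7 mm in small steps, then release.

apply_moves --rows '[[[0, 0, 0.007, 0, 0, 0, 0.1], [0, 0, 0.007, 0, 0, 0, 0.1], [0, 0, 0.007, 0, 0, 0, 0.1], [0, 0, 0.006, 0, 0, 0, 0.1], [0, 0, 0, 0, 0, 0, 0.1], [0, 0, 0, 0, 0, 0, 0.1], [0, 0, 0, 0, 0, 0, 0.1], [0, 0, 0, 0, 0, 0, 0.1], [0, 0, 0, 0, 0, 0, 0.1], [0, 0, 0, 0, 0, 0, 0.1]]]'

```text
time: 19.3
position: [672.0, -55.1, 48.5]
tool_rot: [0.0, 0.707, 0.707, -0.0]
wrist_force: [-0.4, -0.6, -2.8]
width: 29.5
finger_force: 30.0
```

apply_moves --rows '[[[0, 0, 0.004, 0, 0, 0, 0.1], [0, 0, 0, 0, 0, 0, 0.1], [0, 0, 0, 0, 0, 0, 0.65], [0, 0, 0, 0, 0, 0, 0.65], [0, 0, 0, 0, 0, 0, 0.65], [0, 0, 0, 0, 0, 0, 0.65], [0, 0, -0.2, 0, 0, 0, 0.65], [0, 0, -0.5, 0, 0, 0, 0.65], [0, 0, -0.5, 0, 0, 0, 0.65], [0, 0, -0.12, 0, 0, 0, 0.65]]]'

```text
time: 20.55
position: [673.8, -55.3, 185.2]
tool_rot: [0.002, 0.707, 0.707, 0.002]
wrist_force: [0.5, 0.6, -0.8]
width: 60.6
finger_force: 0.0
```

Run:
```python
from h import *;from cell import robot,grab_frame
s=robot.sense();W=grab_frame('wrist');S=grab_frame('scene');D=grab_frame('side')
print(s['position'],s['wrist_force'],s['width'])
cr=[W['frame'][140:230,200:310],S['frame'][170:230,185:245],D['frame'][160:220,185:245]]
o=np.hstack([cv2.resize(c,(260,int(260*c.shape[0]/c.shape[1])),interpolation=cv2.INTER_CUBIC)[:212] for c in cr]);cv2.imwrite('pics/j.png',o)
# stem positions: axis pixel mapping seated gauge
Ts=[]
for n,F,ss in(('w',W,s),('s',S,None),('d',D,None)):
    V=np.linalg.inv(cam(F,ss))
    pr=lambda z:(lambda c:np.array([F['fx']*c[0]/c[2]+F['cx'],F['fy']*c[1]/c[2]+F['cy']]))(V[:3,:3]@np.array([671.9,-55.1,22+z])+V[:3,3])
    print(n,{z:pr(z).round(1).tolist() for z in(62,68.5,75,88,92)})
    h=cv2.cvtColor(F['frame'],cv2.COLOR_BGR2HSV)
    p0=pr(75).astype(int)
    k=np.zeros(h.shape[:2],np.uint8);k[p0[1]-35:p0[1]+35,p0[0]-30:p0[0]+30]=1
    for nm,mm in(('red',((h[...,0]<8)|(h[...,0]>172))&(h[...,1]>150)&(h[...,2]>80)),('yel',(h[...,0]>20)&(h[...,0]<35)&(h[...,1]>180)&(h[...,2]>90)),('grn',(h[...,0]>40)&(h[...,0]<85)&(h[...,1]>100)),('blk',h[...,2]<60)):
        ys,xs=np.nonzero(mm&(k>0));
        if len(xs):print(nm,len(xs),xs.mean().round(1),ys.mean().round(1),ys.min(),ys.max())
```

```text
[673.82335948 -55.27927596 185.24007983] [ 0.53355171  0.61683476 -0.81705332] 60.60743690834275
w {62: [254.1, 188.1], 68.5: [254.1, 189.7], 75: [254.0, 191.4], 88: [254.0, 195.0], 92: [254.0, 196.2]}
red 188 254.3 184.7 178 196
yel 9 254.8 184.3 184 185
blk 242 253.9 176.0 169 190
s {62: [211.6, 191.6], 68.5: [211.4, 189.6], 75: [211.2, 187.5], 88: [210.9, 183.2], 92: [210.8, 181.9]}
red 21 211.8 190.2 187 192
grn 773 196.9 165.2 152 186
blk 155 212.8 199.5 152 207
d {62: [215.8, 181.2], 68.5: [215.6, 179.5], 75: [215.5, 177.9], 88: [215.2, 174.5], 92: [215.1, 173.5]}
red 15 215.0 180.9 179 182
yel 17 215.3 178.9 177 180
grn 156 241.4 155.8 142 167
blk 98 215.1 186.0 142 194
```

View pics/j.png

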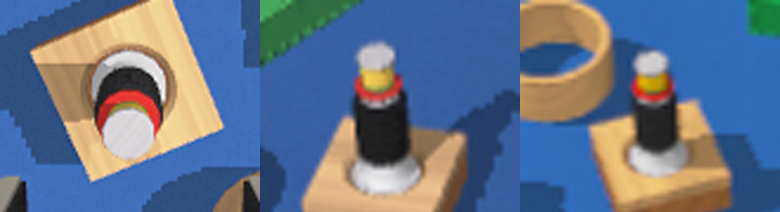

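The crops show the gauge seated upright again. The ring has moved up, with no green visible between it and the yellow. For a proper reading I'll tilt the wrist camera for a lower, closer view.

apply_moves --rows '[[[0, -0.015, 0, 0, -0.11, 0, 0.65], [0, 0, 0, 0, -0.11, 0, 0.65], [0, 0, 0, 0, -0.11, 0, 0.65], [0, 0, 0, 0, 0, 0, 0.65], [0.17, 0, 0.19, 0, 0, 0, 0.65], [0.17, 0, 0.19, 0, 0, 0, 0.65], [0, 0, 0, 0, 0, 0, 0.65], [0, 0, 0, 0, 0, 0, 0.65], [0, 0, 0, 0, 0, 0, 0.65], [0, 0, 0, 0, 0, 0, 0.65]]]'

```text
time: 21.95
position: [670.8, -44.7, 131.1]
tool_rot: [0.181, 0.684, 0.683, -0.181]
wrist_force: [-0.1, -0.2, -0.1]
width: 60.2
finger_force: 0.0
```

Run:
```python
from h import *;from cell import robot,grab_frame
s=robot.sense();F=grab_frame('wrist')
print(s['position'],s['tool_rot'],s['wrist_force'])
V=np.linalg.inv(cam(F,s))
pr=lambda z,dy=0:(lambda c:np.array([F['fx']*c[0]/c[2]+F['cx'],F['fy']*c[1]/c[2]+F['cy']]))(V[:3,:3]@np.array([671.9,-55.1+dy,22+z])+V[:3,3])
# front edges (facing camera at +y): grip top r15, ring r13.5 top/bottom, stem r9
for r in(0,3,6.5,9): print(r,'ring front bottom/top',pr(67+r,13.5)[1].round(1),pr(70+r,13.5)[1].round(1))
print('grip top front',pr(62,15),'stem front 75',pr(75,9),'88',pr(88,9),'cap ctr',pr(92))
u=int(round(pr(75)[0]));h=cv2.cvtColor(F['frame'],cv2.COLOR_BGR2HSV)
v0=int(pr(62,15)[1])-8
for v in range(v0,v0+45):print(v,h[v,u].tolist(),end=' ')
c=F['frame'][v0-25:v0+65,u-60:u+60];cv2.imwrite('pics/k.png',cv2.resize(c,(720,540),interpolation=cv2.INTER_CUBIC));print('crop origin',u-60,v0-25)
```

```text
[670.76312302 -44.73519153 131.08734047] [ 0.18141703  0.68382421  0.68323438 -0.18072935] [-0.11479287 -0.15204789 -0.07017086]
0 ring front bottom/top 179.9 182.6
3 ring front bottom/top 182.6 185.3
6.5 ring front bottom/top 185.8 188.5
9 ring front bottom/top 188.1 190.9
grip top front [257.96356572 174.19264544] stem front 75 [258.01823971 191.43117917] 88 [258.10535191 204.06066753] cap ctr [258.08837365 216.34810295]
166 [120, 26, 39] 167 [0, 0, 39] 168 [120, 5, 47] 169 [120, 20, 39] 170 [108, 34, 38] 171 [120, 18, 42] 172 [90, 12, 44] 173 [60, 6, 42] 174 [120, 26, 39] 175 [120, 21, 49] 176 [128, 20, 52] 177 [143, 43, 53] 178 [140, 32, 48] 179 [160, 14, 55] 180 [135, 4, 118] 181 [156, 8, 163] 182 [120, 5, 161] 183 [171, 26, 158] 184 [1, 217, 166] 185 [1, 200, 196] 186 [1, 199, 233] 187 [1, 199, 234] 188 [1, 203, 236] 189 [2, 198, 231] 190 [19, 127, 130] 191 [72, 188, 141] 192 [41, 128, 146] 193 [22, 192, 219] 194 [22, 189, 205] 195 [22, 190, 204] 196 [23, 190, 204] 197 [23, 189, 204] 198 [22, 190, 204] 199 [23, 188, 205] 200 [22, 190, 204] 201 [22, 190, 204] 202 [23, 192, 203] 203 [23, 196, 206] 204 [21, 144, 193] 205 [117, 17, 150] 206 [132, 8, 156] 207 [150, 6, 158] 208 [150, 5, 165] 209 [150, 3, 155] 210 [150, 2, 155] crop origin 198 141
```

View pics/k.png

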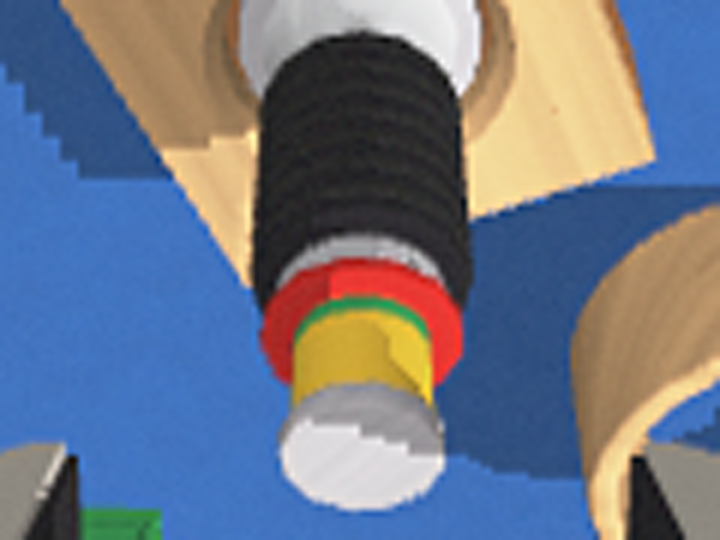

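The enlarged view (centre column 258) shows the red ring at rows 184–189 and a strip of green still visible above it at rows 190–192. Yellow runs over rows 193–204.

The ring's top is about 2 mm below the yellow edge at 75 mm, so the reading is roughly 3–4 mm. That means soft, so the block goes in the green tray. Now I'll fetch it.

apply_moves --rows '[[[-0.3, 0, -0.52, 0, 0, 0, 0.65], [0, 0, 0, 0, 0.11, 0, 0.65], [0, 0, 0, 0, 0.11, 0, 0.65], [0, 0, 0, 0, 0.11, 0, 1], [0, 0, 0, 0, 0, 0, 1], [0.19, -0.449, 0, 0, 0, 0, 1], [0.19, -0.449, 0, 0, 0, 0, 1], [0.19, -0.449, 0, 0, 0, 0, 1], [0.19, -0.449, 0, 0, 0, 0, 1], [0.19, -0.449, 0, 0, 0, 0, 1]]]'

```text
time: 23.25
position: [444.4, 51.7, 190.5]
tool_rot: [0.0, 0.706, 0.708, -0.0]
wrist_force: [-0.0, 0.2, 0.6]
width: 92.8
finger_force: 0.0
```

apply_moves --rows '[[[0, 0, 0, 0, 0, 0.109, 1], [0, 0, 0, 0, 0, 0.109, 1], [0, 0, 0, 0, 0, 0.109, 1], [0, 0, 0, 0, 0, 0.109, 1], [0, 0, 0, 0, 0, 0.109, 1], [0, 0, 0, 0, 0, 0.109, 1], [0, 0, 0, 0, 0, 0.109, 1], [0, 0, 0, 0, 0, 0.109, 1], [0, 0, 0, 0, 0, 0.109, 1], [0, 0, 0, 0, 0, 0, 1]]]'

```text
time: 24.5
position: [445.8, 51.3, 190.4]
tool_rot: [0.0, 1.0, 0.017, -0.0]
wrist_force: [0.2, -0.3, -0.9]
width: 92.9
finger_force: 0.0
```

Run:
```python
from h import *;from cell import robot,grab_frame
s=robot.sense();W=grab_frame('wrist');D=grab_frame('side')
M=cam(W,s)@np.linalg.inv(np.array(W['T_tool_cam']))
print(s['position'],'\n',M[:3,:3].round(3),s['joints'].round(2),s['width'])
V=np.linalg.inv(cam(W,s));c=V[:3,:3]@[446,50.4,47]+V[:3,3];u,v=W['fx']*c[0]/c[2]+W['cx'],W['fy']*c[1]/c[2]+W['cy'];print(u,v)
h=cv2.cvtColor(W['frame'],cv2.COLOR_BGR2HSV);m=(h[...,2]<80).astype(np.uint8)*255
n,l,st,ce=cv2.connectedComponentsWithStats(m);k=(l==l[int(v),int(u)]).astype(np.uint8);print(cv2.boundingRect(k))
c,q=big(k);print(cv2.minAreaRect(np.array([plane(W,p,47,s)[:2] for p in c],np.float32)))
m=mask(D,(50,120,50),(80,255,255),(225,105,305,180));c,q=big(m)
b=np.array(cv2.approxPolyDP(c[:,None,:],5,True))[:,0];print([(p.tolist(),plane(D,p,35)[:2].round().tolist()) for p in b])
```

```text
[445.79004484  51.27428149 190.36677941] 
 [[ 0.999  0.033  0.   ]
 [ 0.033 -0.999 -0.001]
 [-0.     0.001 -1.   ]] [-0.56  0.34  0.42  2.26 -0.24  0.59 -1.5 ] 92.94391086545748
256.3939311309173 180.03193364110678
(233, 132, 48, 92)
((446.6904602050781, 50.27627944946289), (110.05219268798828, 53.95372772216797), 1.7436240911483765)
[([246, 121], [609.0, -411.0]), ([238, 166], [619.0, -176.0]), ([286, 170], [469.0, -167.0]), ([286, 124], [469.0, -403.0])]
```

apply_moves --rows '[[[0.009, 0.01, 0.45, 0, 0, 0, 1], [0, 0, 0.5, 0, 0, 0, 1], [0, 0, 0.5, 0, 0, 0, 1], [0, 0, 0.25, 0, 0, 0, 1], [0, 0, 0.1, 0, 0, 0, 1], [0, 0, 0.06, 0, 0, 0, 1], [0, 0, 0, 0, 0, 0, 1], [0, 0, 0, 0, 0, 0, 1], [0, 0, 0, 0, 0, 0, 0.4], [0, 0, 0, 0, 0, 0, 0.4]]]' --grip_force 25

```text
time: 25.85
position: [446.8, 49.5, 6.0]
tool_rot: [-0.0, 1.0, 0.015, -0.0]
wrist_force: [0.3, -0.6, -1.0]
width: 77.6
finger_force: 0.0
```

apply_moves --rows '[[[0, 0, 0, 0, 0, 0, 0.4], [0, 0, 0, 0, 0, 0, 0.4], [0, 0, 0, 0, 0, 0, 0.4], [0, 0, 0, 0, 0, 0, 0.4], [0, 0, 0, 0, 0, 0, 0.4], [0, 0, 0, 0, 0, 0, 0.4], [0, 0, -0.05, 0, 0, 0, 0.4], [0, 0, -0.1, 0, 0, 0, 0.4], [0, 0, -0.1, 0, 0, 0, 0.4], [0, 0, 0, 0, 0, 0, 0.4]]]'

```text
time: 27.1
position: [446.8, 49.2, 31.1]
tool_rot: [0.0, 1.0, 0.015, -0.0]
wrist_force: [0.4, 0.0, -4.2]
width: 56.1
finger_force: 25.0
```

apply_moves --rows '[[[0, 0, -0.3, 0, 0, 0, 0.4], [0, 0, -0.4, 0, 0, 0, 0.4], [0.104, 0.44, 0, 0, 0, 0, 0.4], [0.104, 0.44, 0, 0, 0, 0, 0.4], [0.104, 0.44, 0, 0, 0, 0, 0.4], [0.104, 0.44, 0, 0, 0, 0, 0.4], [0.104, 0.44, 0, 0, 0, 0, 0.4], [0.104, 0.44, 0, 0, 0, 0, 0.4], [0.104, 0.44, 0, 0, 0, 0, 0.4], [0.104, 0.44, 0, 0, 0, 0, 0.4]]]'

```text
time: 28.35
position: [540.1, -301.3, 99.6]
tool_rot: [-0.0, 1.0, 0.015, -0.001]
wrist_force: [0.5, 0.5, -3.5]
width: 56.1
finger_force: 25.0
```

apply_moves --rows '[[[0, 0, 0, 0, 0, 0, 0.4], [0, 0, 0, 0, 0, 0, 0.4], [0, 0, 0, 0, 0, 0, 0.4], [0, 0, 0, 0, 0, 0, 0.4], [0, 0, 0, 0, 0, 0, 0.4], [0, 0, 0, 0, 0, 0, 0.4], [0, 0, 0, 0, 0, 0, 0.4], [0, 0, 0, 0, 0, 0, 0.4], [0, 0, 0, 0, 0, 0, 0.4], [0, 0, 0, 0, 0, 0, 0.4]]]'

```text
time: 29.6
position: [540.4, -300.0, 100.4]
tool_rot: [-0.0, 1.0, 0.015, -0.001]
wrist_force: [-0.5, 1.3, -4.2]
width: 55.6
finger_force: 25.0
```

Run:
```python
from h import *;from cell import robot,grab_frame
s=robot.sense();W=grab_frame('wrist');print(s['position'],s['tool_rot'].round(4),s['width'],s['wrist_force'])
im=W['frame'].copy()
V=np.linalg.inv(cam(W,s))
h=cv2.cvtColor(im,cv2.COLOR_BGR2HSV);m=cv2.inRange(h,(50,120,40),(80,255,255));c,q=big(m)
b=cv2.approxPolyDP(c[:,None,:],6,True)[:,0];print([(p.tolist(),plane(W,p,35,s)[:2].round().tolist(),plane(W,p,0,s)[:2].round().tolist()) for p in b])
cv2.imwrite('pics/m.png',im)
```

```text
[ 540.351055   -299.9885214   100.38704463] [-1.000e-04  9.999e-01  1.480e-02 -7.000e-04] 55.6488684786182 [-0.51355551  1.33165219 -4.2092559 ]
[([150, 100], [623.0, -211.0], [624.0, -197.0]), ([152, 231], [506.0, -204.0], [491.0, -190.0]), ([164, 234], [504.0, -215.0], [488.0, -203.0]), ([165, 247], [490.0, -216.0], [472.0, -203.0]), ([201, 215], [523.0, -250.0], [510.0, -243.0]), ([197, 152], [581.0, -248.0], [577.0, -241.0]), ([216, 139], [593.0, -265.0], [590.0, -260.0]), ([305, 143], [591.0, -341.0], [589.0, -347.0]), ([315, 152], [584.0, -350.0], [580.0, -358.0]), ([312, 214], [527.0, -352.0], [515.0, -360.0]), ([348, 248], [494.0, -389.0], [477.0, -403.0]), ([351, 232], [511.0, -390.0], [496.0, -404.0]), ([377, 231], [513.0, -414.0], [498.0, -431.0]), ([399, 121], [612.0, -418.0], [612.0, -436.0])]
```

View pics/m.png

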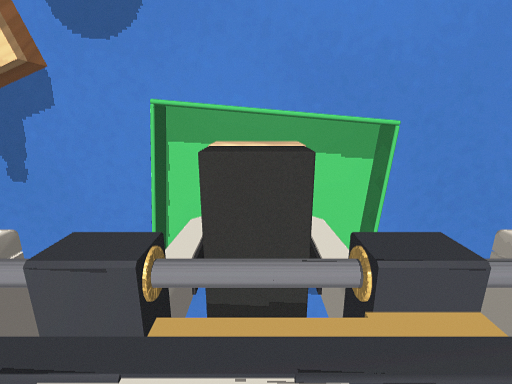

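The wrist view shows the block held over the green tray, with the far rim corners at (150,100) and (399,121). By my calculation the tray centre is about (538,-310) with a yaw of about -3°. I'll align to that and lower.

apply_moves --rows '[[[-0.03, 0.1, 0, 0, 0, 0.05, 0.4], [0, 0, 0.25, 0, 0, 0, 0.4], [0, 0, 0.25, 0, 0, 0, 0.4], [0, 0, 0.15, 0, 0, 0, 0.4], [0, 0, 0.12, 0, 0, 0, 0.4], [0, 0, 0.06, 0, 0, 0, 0.4], [0, 0, 0.04, 0, 0, 0, 0.4], [0, 0, 0, 0, 0, 0, 0.4], [0, 0, 0, 0, 0, 0, 0.4], [0, 0, 0, 0, 0, 0, 0.4]]]'

```text
time: 30.9
position: [537.8, -310.1, 13.8]
tool_rot: [0.0, 1.0, -0.024, -0.0]
wrist_force: [0.8, 0.0, -3.2]
width: 55.8
finger_force: 25.0
```

apply_moves --rows '[[[0, 0, 0.008, 0, 0, 0, 0.4], [0, 0, 0.008, 0, 0, 0, 0.4], [0, 0, 0.008, 0, 0, 0, 0.4], [0, 0, 0.005, 0, 0, 0, 0.4], [0, 0, 0, 0, 0, 0, 0.4], [0, 0, 0, 0, 0, 0, 0.4], [0, 0, 0, 0, 0, 0, 0.4], [0, 0, 0, 0, 0, 0, 0.4], [0, 0, 0, 0, 0, 0, 0.4], [0, 0, 0, 0, 0, 0, 0.4]]]'

```text
time: 32.15
position: [537.6, -310.0, 10.5]
tool_rot: [-0.0, 1.0, -0.024, -0.001]
wrist_force: [-0.2, -0.0, -4.1]
width: 55.8
finger_force: 25.0
```

Next I'll lower the last half millimetre, release and lift.

apply_moves --rows '[[[0, 0, 0.007, 0, 0, 0, 0.4], [0, 0, 0, 0, 0, 0, 0.4], [0, 0, 0, 0, 0, 0, 0.9], [0, 0, 0, 0, 0, 0, 0.9], [0, 0, 0, 0, 0, 0, 0.9], [0, 0, 0, 0, 0, 0, 0.9], [0, 0, 0, 0, 0, 0, 0.9], [0, 0, -0.3, 0, 0, 0, 0.9], [0, 0, -0.5, 0, 0, 0, 0.9], [0, 0, -0.5, 0, 0, 0, 0.9]]]'

```text
time: 33.4
position: [537.4, -309.9, 140.9]
tool_rot: [-0.0, 1.0, -0.024, -0.001]
wrist_force: [0.5, -0.2, 0.1]
width: 83.8
finger_force: 0.0
```

apply_moves --rows '[[[0.1, -0.5, -0.2, 0, 0, 0, 0.9], [0.1, -0.5, -0.2, 0, 0, 0, 0.9], [0, -0.5, 0, 0, 0, 0, 0.9], [0, -0.5, 0, 0, 0, 0, 0.9], [0, -0.5, 0, 0, 0, 0, 0.9], [0, 0, 0, 0, 0, 0, 0.9], [0, 0, 0, 0, 0, 0, 0.9], [0, 0, 0, 0, 0, 0, 0.9], [0, 0, 0, 0, 0, 0, 0.9], [0, 0, 0, 0, 0, 0, 0.9]]]'

```text
time: 34.65
position: [569.9, -62.1, 179.8]
tool_rot: [-0.0, 1.0, -0.025, -0.001]
wrist_force: [-0.3, -0.1, 1.0]
width: 83.7
finger_force: 0.0
```

Run:
```python
from h import *;from cell import robot,grab_frame
s=robot.sense();print(s['position'],s['wrist_force'],s['time'])
D=grab_frame('side')['frame'];S=grab_frame('scene')['frame']
o=np.hstack([cv2.resize(D[100:220,160:310],(400,320)),cv2.resize(S[120:240,120:270],(400,320))]);cv2.imwrite('pics/n.png',o)
```

```text
[569.86650754 -62.13367084 179.81733602] [-0.30738702 -0.14850037  0.96960048] 34.65
```

View pics/n.png

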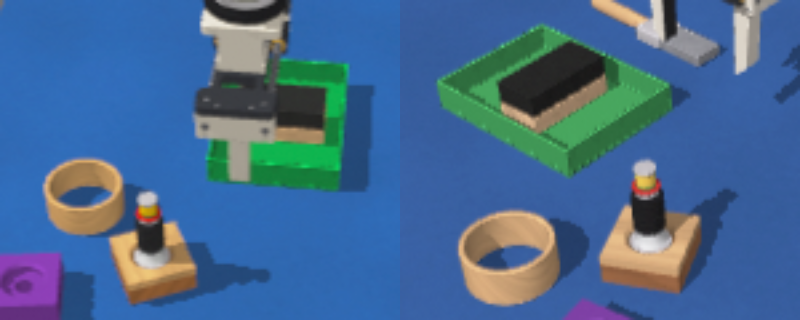

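The block lies flat with its sole up in the green tray (right crop (553,85)). The gauge stands upright in its stand (right crop (648,215)) and the bystanders are undisturbed, so I'm handing in.

```bash
python3 -c "
from cell import robot
print(robot.sign_off())"
```

```text
the job is handed in; nothing more can be done
None
```

The sole is soft: the ring stayed in the green band at about 3–4 mm after a press of about 14–15 N held for over a second; the gauge is back upright in its stand, the block lies sole up in the green tray, and the job is handed in (no verdict was returned).

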